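# Load the blue ink tank into the lid printer

### The arm

A 6-joint arm with a two-finger parallel gripper is mounted at the origin on the work surface. World frame = base frame: x ahead of the robot, y to its left, z up, the work surface at z = 0. Lengths are in m, angles in degrees, forces in N, time in s.
With the tool pointing down it reaches from about 0.35 to 0.875 m from the base axis. Payload 4.2 kg.
Tool frame: the origin (TCP) lies where the fingers leave the gripper's body, on its centre line; the fingertips stand 70 mm ahead of it and the grasp point (between the pads) lies 51 mm ahead of it; z points along the fingers, y is the direction in which the jaws open and shut (so a half turn about z gives the same grasp; the last joint's range is limited). The gripper opens to 87 mm and grips with 3 to 60 N. Pads are 19 mm wide; open, the fingers measure 117 mm over their backs; the gripper's body (75 mm by 190 mm) begins 51 mm behind the grasp point.
Start: joints at [85.348, 22.042, 0.453, 0, -68.411, -14.817], TCP at [0.208, 0.589, 0.292] pointing down, gripper open.
Joint ranges: [-179.83, 179.83], [-69.29, 118.12], [-61.27, 80.66], [-181.25, 117.63], [-171.15, -9.14], [-177.46, 177.46]. Speed limits (degrees/s): [159.86, 159.86, 180, 180, 180, 180].

### API

Orientations are given as a 3x3 rotation matrix whose columns are the frame's x, y, z axes.
In Python, from station import sense, capture, camera_model, finish_job gives the robot as it stands.
- The arm moves only by the shell command python3 -m inch 'ROWS'. ROWS is JSON, a list of rows, each an object with "hand": the closure, from 0 (fully open) to 1 (shut); "slide": the shift along the world's x, y, z in cm, a list of three; "yaw": the turn about the world's z in rad. A call has 1 to 10 rows; each row is the pose to reach, as a shift and turn from the pose commanded when the call began; what a row does not reach only later rows make up. A row lasts 1/8 s, in which the tool goes at most 62.5 mm and 10.7 degrees, less where a joint would pass 70% of its speed; a pose out of reach is approached as far as the arm can. A call with a gripper value outside its range is refused whole. The fingers move at their own pace and stop on an object; the grip force is fixed at half the most. Time passes only in rows, so rows that repeat a pose let the fingers close. It gives the time, the measured TCP pose, the force and the opening at its end, in the units of the state.
- sense(): the state, without advancing time (a new reading comes with each control period).
- capture(name): name is "scene" or "top" or "wrist"; returns the picture (400x640x3 uint8, blue, green, red); there is no depth.
- camera_model(name): a dict with "mtx" (3x3 intrinsics, pixels), "xyz" and "orientation" of the camera in the world; the wrist camera has in their place "tool_from_camera" (4x4, takes a point from camera to tool coordinates, whose origin is the TCP and whose axes are the flange's). Camera axes: x right, y up, looking along -z (the intrinsics and any distortion apply to the point x, -y, -z); pixel columns grow to the right and rows downward; lengths in m; the calibration is good to about 2 mm. A picture is of the moment at which its call begins: read the wrist's pose just before it. camera_model takes no time and is no camera call.
- finish_job(): hands the job in, once; it reports no verdict.
The state is a dict: "time_s": time; "joints": joint angles; "joint_velocities": joint speeds; "effort": joint torques, N m; "tcp_pos": TCP position; "ee_rot": TCP orientation; "wrist_force": force on the tool from outside, world axes, zero at the start; "moment": the same for the moment, N m; "gripper_width": opening from 0.0 (shut) to 1.0 (fully open).
Only numpy, scipy, OpenCV 4.12 (cv2) and the standard library are available. Lean on these libraries where they do the work, as an engineer would, in place of code of your own. Each camera call takes 0.05 s, during which the arm holds its last target. There are 200 camera calls.

### The job

The printer that dates the lunch-box lids needs ink: take the blue ink tank from the tray and lower it upright into the blue-framed cradle of the printer, without dropping it in. Then swing the clamp over by its red ball all the way down to its stop, so that it presses the tank fully home and stays shut, and let go. Leave the orange tank standing where it is.

Things in the scene. Friction and masses are not known exactly. Their poses are not given: they have to be found in the camera images.
- tank_blue_mid (a point): Centre (half-way up) of the blue ink tank, an upright solid block of blue plastic, 48 mm along its x, 24 mm along its y, 70 mm tall (z up), 60 to 130 g, with fine dark ribs and a pale patch on its two broad sides. Its two halves are alike: it fits the cradle either way round (turned by pi about z). It stands on the floor of a shallow tray, 4 mm above the table, loose.
- tank_orange_mid (a point): Centre of the orange ink tank, same size and shape as the blue one, standing in the same tray 90 mm from it (the two may have swapped places; they stand apart along their y axes). Not wanted: leave it alone.
- ink_tray: Shallow grey tray fixed to the table, 100 mm along x, 190 mm along y, its rim 14 mm high and 4 mm thick; origin at the centre of its underside. Holds the two tanks.
- printer: White printer, a fixed box 220 mm along x, 170 mm along y, 80 mm tall; origin at the centre of its underside, z up, its x runs from the red-ball side to the hinge side. Its flat top is clear but for two hinge posts, 12 mm thick, reaching 65 mm above it, 85 mm from the cradle towards +x.
- cradle (a point): Centre of the mouth of the cradle, in the printer's flat top, 80 mm above the table; axes of the printer. A rectangular pocket framed in blue: 61 x 37 mm at the mouth, its sloped sides lead in to a straight shaft, from 10 mm below the mouth, 51 mm along x by 27 mm along y (1.5 mm play all round the tank). A tank that is home has its centre level with the mouth (0 to 1 mm above it).
- plate (a joint): Spring plate in the cradle, m pushed down: 0 = up, its face 25 mm below the mouth; a tank set on it stays there, its centre 10 mm above the mouth, its top 45 mm above the printer's top. The closed clamp pushes it down 9.5 mm against the spring (2 N rising to 4.5 N).
- clamp_hinge (a point): Middle of the clamp's hinge axis, 85 mm along the printer's x from the cradle centre and 50 mm above the printer's top. The axis is parallel to the printer's y. Axes of the printer.
- clamp_knob (a point): Centre of the red ball (28 mm diameter) at the free end of the clamp arm: 150 mm along the arm from the hinge axis, and 5 mm off that line (upward when closed). The arm is an aluminium bar 14 x 14 mm; under it, 85 mm from the hinge, a black pad 30 x 20 mm presses on the tank's top. The ball can be pinched from above by two fingers along the printer's y, at any angle of the arm.
- clamp (a joint): Angle of the clamp, rad: 0 = closed, at its stop, arm level and pointing along the printer's -x, ball 55 mm above the printer's top; pi/2 = arm upright; beyond that it leans back to +x, 2.1 at most. The stiff hinge (about 0.35 N m) stays at whatever angle it is left, also when closed on the sprung tank; the ball needs 2 to 4 N to move.
Mind the look-alikes: they are no part of the job. What is shaped like the part that bears tank_blue_mid but turquoise is not meant.

How it is judged (in metres and radians):
On the way, in this order (a step that is already met when the one before it is completed fails the run):
1. the blue tank stands upright in the cradle, let go, with the clamp still open (horizontal distance between tank_blue_mid and cradle below 0.005 m and angle between tank_blue_mid's own z axis and vertical below 0.08 rad and z of tank_blue_mid in the frame of cradle between -0.006 and 0.014 m and value of joint clamp above 0.5 rad and contact force between the fingers and tank_blue below 0.1 N), for 0.2 s.
2. the clamp is closed to its stop and the tank is home (horizontal distance between tank_blue_mid and cradle below 0.005 m and angle between tank_blue_mid's own z axis and vertical below 0.08 rad and z of tank_blue_mid in the frame of cradle between -0.006 and 0.004 m and value of joint clamp below 0.045 rad), for 0.2 s.
At the end, for the whole second after the job is handed in: The blue tank stands at rest in the cradle, within 5 mm of its centre line and 0.08 rad of upright, pressed home (its centre no more than 4 mm above the cradle's mouth), the clamp is within 0.045 rad of its closed stop, and the orange tank stands upright within 30 mm of where it was (all of step 2 and linear speed of tank_blue below 0.02 m/s and distance of tank_orange_mid from where it was at the start of the episode below 0.03 m and angle between tank_orange_mid's own z axis and vertical below 0.2 rad); the robot touches nothing.
It fails at once if the orange tank is knocked over or shifted by more than 30 mm (distance of tank_orange_mid from where it was at the start of the episode above 0.03 m or angle between tank_orange_mid's own z axis and vertical above 0.5 rad).
It fails at once if the blue tank is dropped into the cradle (it moves faster than 0.45 m/s there) (horizontal distance between tank_blue_mid and cradle below 0.02 m and z of tank_blue_mid in the frame of cradle below 0.06 m and linear speed of tank_blue above 0.45 m/s).
It also fails if it takes over 69 s, if anything falls off the work surface, if the arm or the gripper's body presses on something with over 40 N, if the wrist force passes 120 N, or if a joint passes its speed limit or range.

## Working session

There is one attempt and no reset: what is moved stays moved. The work goes in short steps, Python scripts to look and compute and a shell command to move; the robot and the scene stay as the last step left them, time stands still between calls to the robot, and variables do not carry over. Pictures are saved under pics/ and viewed, about 8 in all and at most 12, crops included, and the job is handed in when it is done.

```bash
mkdir -p pics; ls
python3 - <<'E'
from station import *
import cv2,numpy as np
s=sense();print(s)
a=[]
for n in("scene","top","wrist"):
    im=capture(n);cv2.imwrite(f"pics/{n}0.png",im);a.append(im);m=camera_model(n);print(n,m)
E
python3 -c "
import cv2,numpy as np
a=cv2.imread('pics/scene0.png');b=cv2.imread('pics/top0.png')
cv2.imwrite('pics/v1.png',a);cv2.imwrite('pics/v2.png',b)"
```

```text
pics
{'time_s': 0.0, 'joints': array([ 8.53477202e+01,  2.20916366e+01,  3.81430829e-01, -2.92918928e-02,
       -6.84107560e+01, -1.48144685e+01]), 'joint_velocities': array([ 0.06868506,  0.06073548, -0.00314835,  0.02164722, -0.00199634,
        0.03524283]), 'effort': array([-4.35824313e-04, -3.90664601e+01,  1.87403727e+01,  4.22010854e+00,
        1.10217521e-02, -1.87613391e-04]), 'tcp_pos': array([0.2081348 , 0.58886161, 0.29116071]), 'ee_rot': array([[ 9.42772210e-01, -3.33436866e-01, -6.45038710e-04],
       [-3.33437480e-01, -9.42769951e-01, -2.06562171e-03],
       [ 8.06313150e-05,  2.16249082e-03, -9.99997659e-01]]), 'wrist_force': array([ 1.06627493e-01,  9.09025351e-01, -8.21859015e-04]), 'moment': array([-0.00070731,  0.03058569, -0.02100123]), 'gripper_width': 1.0000050824027797}
scene {'mtx': array([[373.76069137,   0.        , 322.19606066],
       [  0.        , 373.76069137, 203.31974233],
       [  0.        ,   0.        ,   1.        ]]), 'xyz': array([1.03597895, 0.22912229, 0.53903128]), 'orientation': array([[-0.30469623, -0.566096  ,  0.76596053],
       
[... 301 characters left out ...]
72817]), 'orientation': array([[ 0.02031804,  0.98992073, -0.1401575 ],
       [-0.99955532,  0.02317281,  0.01876631],
       [ 0.021825  ,  0.13971388,  0.98995136]])}
wrist {'mtx': array([[281.82537916,   0.        , 321.00842013],
       [  0.        , 281.82537916, 197.78386572],
       [  0.        ,   0.        ,   1.        ]]), 'tool_from_camera': array([[-4.68144102e-04,  9.68771208e-01,  2.47955898e-01,
         6.74475902e-02],
       [ 9.99999351e-01,  1.95883249e-04,  1.12269056e-03,
        -4.24126652e-04],
       [ 1.03905989e-03,  2.47956262e-01, -9.68770671e-01,
        -9.25544485e-02],
       [ 0.00000000e+00,  0.00000000e+00,  0.00000000e+00,
         1.00000000e+00]])}
```

View pics/top0.png

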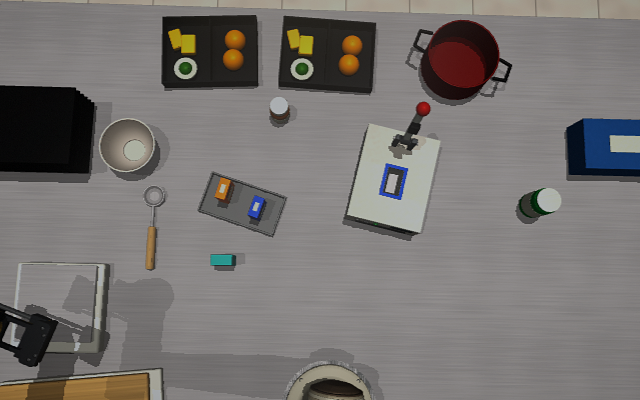

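View pics/scene0.png

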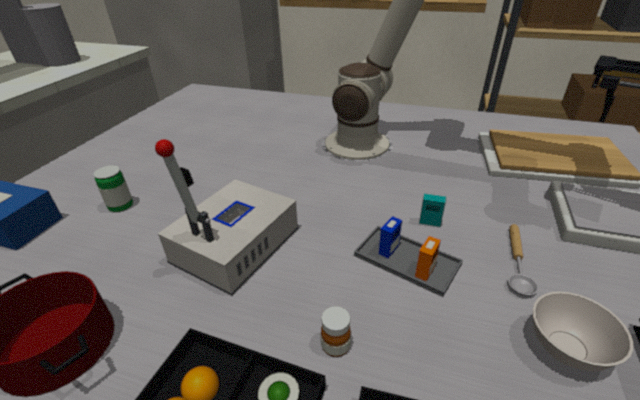

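Top view: the blue tank is at (257,208) in the tray, the orange one at (223,188), and the turquoise look-alike at (222,260) outside the tray. The cradle is at (393,182) and the knob at (423,108). The tank meant is the saturated blue one standing in the tray. I'll measure and confirm it in a crop.

```bash
cat > h.py <<'E'
import cv2,numpy as np
from station import *
def cam(n,s=None):
    m=camera_model(n)
    if n!="wrist": return m["mtx"],np.array(m["orientation"]),np.array(m["xyz"])
    T=np.array(m["tool_from_camera"]);R=s["ee_rot"]
    return m["mtx"],R@T[:3,:3],R@T[:3,3]+s["tcp_pos"]
def ray(c,uv):
    K,R,p=c;d=np.linalg.inv(K)@[uv[0],uv[1],1];return p,R@(d*[1,-1,-1])
def plane(c,uv,z):
    p,d=ray(c,uv);return p+d*(z-p[2])/d[2]
def proj(c,X):
    K,R,p=c;q=(R.T@(np.asarray(X)-p))*[1,-1,-1];q=K@q;return q[:2]/q[2]
def two(r1,r2):
    A=[];b=[]
    for p,d in(r1,r2):
        d=d/np.linalg.norm(d);P=np.eye(3)-np.outer(d,d);A.append(P);b.append(P@p)
    return np.linalg.lstsq(np.vstack(A),np.hstack(b),rcond=None)[0]
def mask(im,lo,hi):
    return cv2.inRange(cv2.cvtColor(im,cv2.COLOR_BGR2HSV),np.array(lo),np.array(hi))
def blobs(m,amin=30):
    n,l,st,ce=cv2.connectedComponentsWithStats(m)
    return [(ce[i].round(1),st[i],l==i) for i in range(1,n) if st[i][4]>=amin]
E
python3 - <<'E'
from h import *
for n in("top","scene"):
    im=cv2.imread(f"pics/{n}0.png");c=cam(n)
    for k,lo,hi in(("blue",(112,150,60),(128,255,255)),("orange",(8,180,100),(16,255,255)),("red",(0,190,120),(4,255,255)),("turq",(82,100,60),(98,255,255))):
        for ce,st,l in blobs(mask(im,lo,hi)): print(n,k,ce,st,plane(c,ce,.075).round(3))
im=cv2.imread("pics/top0.png")
cv2.imwrite("pics/c1.png",cv2.resize(im[85:285,190:450],None,fx=3,fy=3,interpolation=cv2.INTER_CUBIC))
E
```

```text
top blue [393.8 181.2] [380 164  28  36 276] [ 0.518 -0.137  0.075]
top blue [255.7 206.5] [248 196  16  22 175] [0.453 0.177 0.075]
top orange [234.8  40. ] [225  30  20  18 183] [0.849 0.241 0.075]
top orange [350.  55.] [339  35  23  38 384] [ 0.82  -0.033  0.075]
top orange [232.9  59.3] [223  49  20  19 185] [0.801 0.243 0.075]
top orange [221.4 186. ] [215 178  16  20  92] [0.498 0.256 0.075]
top red [423.7 106.7] [419 102  10  10  79] [ 0.697 -0.207  0.075]
top turq [221.3 259.4] [211 255  22  10 216] [0.332 0.249 0.075]
scene blue [232.4 213.1] [213 201  41  25 162] [ 0.516 -0.14   0.075]
scene blue [387.6 237.2] [379 217  23  41 347] [0.501 0.176 0.075]
scene orange [425.8 258. ] [416 237  24  43 304] [0.536 0.249 0.075]
scene red [162.3 143.9] [156 140  14   9  74] [ 0.291 -0.48   0.075]
scene turq [432.2 209.6] [420 194  26  32 540] [0.391 0.249 0.075]
```

View pics/c1.png

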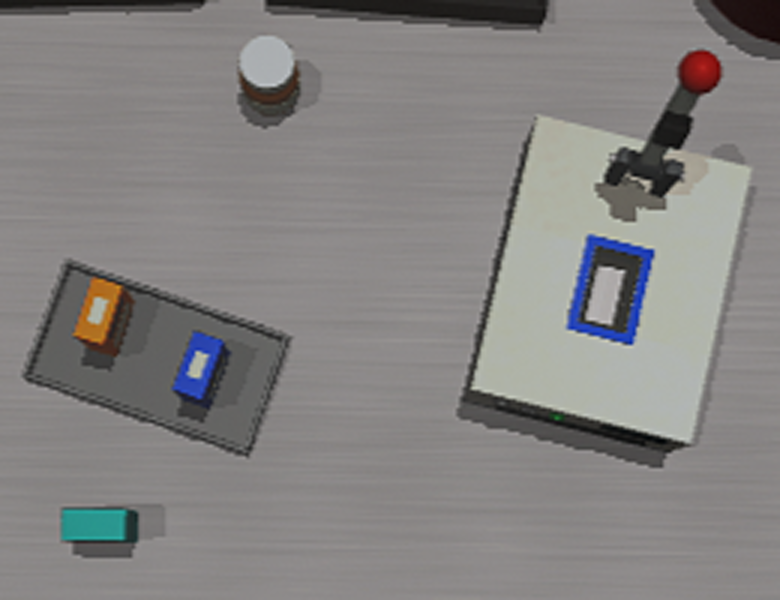

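The crop confirms it: the blue tank is at about (256,207) in the top view, in the tray, and the turquoise one is outside. Next I'll move the wrist camera over the tank.

```bash
python3 -m inch '[{"hand":0,"slide":[3,-5,0],"yaw":0},{"hand":0,"slide":[6,-10,-1],"yaw":0},{"hand":0,"slide":[9,-15,-2],"yaw":0},{"hand":0,"slide":[12,-20,-3],"yaw":0},{"hand":0,"slide":[15,-25,-4],"yaw":0},{"hand":0,"slide":[18,-30,-5],"yaw":0},{"hand":0,"slide":[21,-35,-5],"yaw":0},{"hand":0,"slide":[24.7,-41.2,-5],"yaw":0},{"hand":0,"slide":[24.7,-41.2,-5],"yaw":0},{"hand":0,"slide":[24.7,-41.2,-5],"yaw":0}]'
python3 - <<'E'
from h import *
s=sense();print(s["tcp_pos"],s["ee_rot"][:,0],s["wrist_force"],s["joints"],s["time_s"])
im=capture("wrist");cv2.imwrite("pics/w1.png",im);c=cam("wrist",s)
for ce,st,l in blobs(mask(im,(112,120,50),(130,255,255)),80):
    h=cv2.convexHull(np.argwhere(l)[:,::-1].astype(np.int32))
    p=cv2.approxPolyDP(h,4,True)[:,0].astype(float)
    print(ce,st)
    for q in p: print(q,plane(c,q,.074).round(4))
t=cam("top");sc=cam("scene")
k=two(ray(t,(423.5,107.5)),ray(sc,(165,148)));print("knob",k,proj(t,k),proj(sc,k))
E
```

```text
time_s: 1.4
tcp_pos: [0.4554, 0.1768, 0.2421]
ee_rot: [[0.942, -0.335, -0.0], [-0.335, -0.942, -0.0], [-0.0, 0.0, -1.0]]
wrist_force: [-0.7, 0.9, -0.0]
gripper_width: 1.004
[0.45539109 0.1768249  0.24205494] [ 9.42264562e-01 -3.34869246e-01 -2.89127011e-04] [-0.66993351  0.92073359 -0.01608905] [ 4.03087684e+01  1.14134244e+01 -2.25232905e+01 -1.33544288e-02
 -5.60771951e+01  3.01340987e+01] 1.4
[633.7  29.6] [626   0  14  55 502]
[626.  54.] [ 0.488  -0.1071  0.074 ]
[633.   0.] [ 0.5273 -0.1157  0.074 ]
[639.   0.] [ 0.5256 -0.1202  0.074 ]
[639.  53.] [ 0.4851 -0.1174  0.074 ]
[321.3 193.7] [ 309  166   26   58 1130]
[333. 222.] [0.4294 0.1744 0.074 ]
[310. 222.] [0.4369 0.1956 0.074 ]
[313. 166.] [0.4875 0.1741 0.074 ]
[331. 169.] [0.4792 0.1592 0.074 ]
knob [ 0.62660099 -0.15913798  0.27742839] [423.07265808 107.79365052] [164.31479745 147.8837946 ]
```

View pics/w1.png

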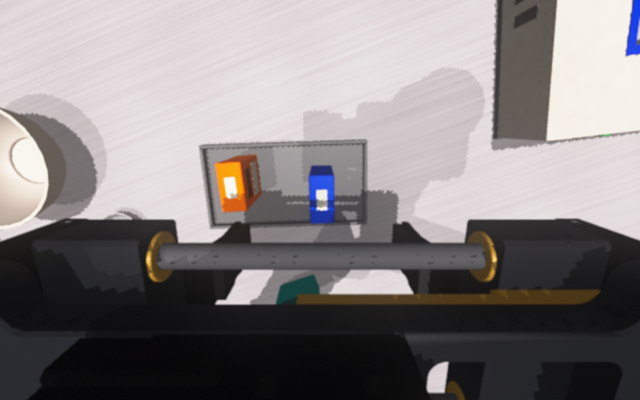

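The wrist view shows the blue tank at (321,195), between the jaws and aligned with them, and the orange one at (236,184), clear of them. The tank centre comes out at about (0.456, 0.177), which is under the TCP. I'll descend and grip.

```bash
python3 -m inch '[{"hand":0,"slide":[0,0,-4],"yaw":0},{"hand":0,"slide":[0,0,-8],"yaw":0},{"hand":0,"slide":[0,0,-11],"yaw":0},{"hand":0,"slide":[0,0,-13.3],"yaw":0},{"hand":0,"slide":[0,0,-13.3],"yaw":0},{"hand":1,"slide":[0,0,-13.3],"yaw":0},{"hand":1,"slide":[0,0,-13.3],"yaw":0},{"hand":1,"slide":[0,0,-13.3],"yaw":0},{"hand":1,"slide":[0,0,-13.3],"yaw":0},{"hand":1,"slide":[0,0,-13.3],"yaw":0}]'
python3 -m inch '[{"hand":1,"slide":[0,0,0],"yaw":0},{"hand":1,"slide":[0,0,0],"yaw":0}]'
python3 - <<'E'
from h import *
# printer geometry from top view
t=cam("top");im=cv2.imread("pics/top0.png")
m=mask(im,(112,100,50),(130,255,255))
for ce,st,l in blobs(m,200):
    if ce[0]<360 or ce[0]>420: continue
    h=cv2.convexHull(np.argwhere(l)[:,::-1].astype(np.int32))
    w=np.array([plane(t,q,.08)[:2]*1000 for q in h[:,0]],np.float32)
    r=cv2.minAreaRect(w);print("frame",r)
    cc=np.array(r[0])/1000
    for n in("scene",): print(proj(cam(n),[*cc,.08]))
im2=cv2.imread("pics/scene0.png");s2=cam("scene")
for ce,st,l in blobs(mask(im2,(112,100,50),(130,255,255)),100):
    if ce[0]<300:
        h=cv2.convexHull(np.argwhere(l)[:,::-1].astype(np.int32))
        w=np.array([plane(s2,q,.08)[:2]*1000 for q in h[:,0]],np.float32);print("frame sc",ce,cv2.minAreaRect(w))
g=cv2.cvtColor(im,cv2.COLOR_BGR2HSV)
m=((g[...,2]>170)&(g[...,1]<60)).astype(np.uint8)*255
m=cv2.morphologyEx(m,cv2.MORPH_OPEN,np.ones((3,3)))
for ce,st,l in blobs(m,2000):
    h=cv2.convexHull(np.argwhere(l)[:,::-1].astype(np.int32))
    w=np.array([plane(t,q,.08)[:2]*1000 for q in h[:,0]],np.float32);print("printer",ce,cv2.minAreaRect(w))
E
```

```text
time_s: 2.7
tcp_pos: [0.4553, 0.1772, 0.1094]
ee_rot: [[0.943, -0.334, 0.0], [-0.334, -0.943, 0.0], [0.0, -0.0, -1.0]]
wrist_force: [-0.4, 0.1, 0.4]
gripper_width: 0.519
time_s: 2.95
tcp_pos: [0.4553, 0.1772, 0.1092]
ee_rot: [[0.943, -0.333, -0.0], [-0.333, -0.943, -0.0], [-0.0, 0.0, -1.0]]
wrist_force: [-0.1, -0.5, 0.3]
gripper_width: 0.287
frame ((517.9519653320312, -134.41395568847656), (51.65435791015625, 74.58470153808594), 77.13870239257812)
[234.16300295 212.08946567]
frame sc [232.7 213. ] ((520.2141723632812, -135.0007781982422), (49.59791564941406, 73.07906341552734), 76.94987487792969)
printer [392.8 181.2] ((527.4916381835938, -136.7867431640625), (167.65606689453125, 218.64659118652344), 77.19882202148438)
```

The tank is gripped (opening 25 mm). The cradle is at about (0.519,-0.135) with yaw -12.9° in both views. The clamp leans only slightly back, so I'll turn the tool a half turn so that the wrist camera stays away from it. That makes the total yaw -3.026 rad.

```bash
python3 -m inch '[{"hand":1,"slide":[0,0,2],"yaw":0},{"hand":1,"slide":[0,0,6],"yaw":0},{"hand":1,"slide":[0,0,11],"yaw":0},{"hand":1,"slide":[0,0,16],"yaw":-0.15},{"hand":1,"slide":[0,0,16],"yaw":-0.33},{"hand":1,"slide":[0,0,16],"yaw":-0.51},{"hand":1,"slide":[0,0,16],"yaw":-0.69},{"hand":1,"slide":[0,0,16],"yaw":-0.87},{"hand":1,"slide":[0,0,16],"yaw":-1.05},{"hand":1,"slide":[0,0,16],"yaw":-1.23}]'
python3 -m inch '[{"hand":1,"slide":[0.4,-2,0],"yaw":-0.18},{"hand":1,"slide":[0.8,-4,0],"yaw":-0.36},{"hand":1,"slide":[1.2,-6,0],"yaw":-0.54},{"hand":1,"slide":[1.6,-8,0],"yaw":-0.72},{"hand":1,"slide":[2,-10,0],"yaw":-0.9},{"hand":1,"slide":[2.4,-12,0],"yaw":-1.08},{"hand":1,"slide":[2.8,-14,0],"yaw":-1.26},{"hand":1,"slide":[3.2,-16,0],"yaw":-1.44},{"hand":1,"slide":[3.6,-18,0],"yaw":-1.62},{"hand":1,"slide":[4,-20,0],"yaw":-1.796}]'
python3 -m inch '[{"hand":1,"slide":[0.8,-3.7,0],"yaw":0},{"hand":1,"slide":[1.6,-7.4,0],"yaw":0},{"hand":1,"slide":[2.4,-11.2,0],"yaw":0},{"hand":1,"slide":[2.4,-11.2,0],"yaw":0},{"hand":1,"slide":[2.4,-11.2,0],"yaw":0},{"hand":1,"slide":[2.4,-11.2,0],"yaw":0}]'
cat > look.py <<'E'
from h import *
import sys
s=sense();print(s["tcp_pos"].round(4),s["ee_rot"][:,0].round(4),s["time_s"],s["gripper_width"])
im=capture("wrist");cv2.imwrite(f"pics/{sys.argv[1]}.png",im);c=cam("wrist",s)
c0=s["tcp_pos"];
for ce,st,l in blobs(mask(im,(112,110,40),(130,255,255)),80):
    h=cv2.convexHull(np.argwhere(l)[:,::-1].astype(np.int32));print(ce,st)
    for q in cv2.approxPolyDP(h,4,True)[:,0].astype(float):print(q,plane(c,q,.08).round(4))
E
python3 look.py w2
```

```text
time_s: 4.2
tcp_pos: [0.4549, 0.177, 0.2687]
ee_rot: [[-0.005, -1.0, -0.001], [-1.0, 0.005, -0.0], [0.0, 0.001, -1.0]]
wrist_force: [0.7, -0.0, -0.9]
gripper_width: 0.273
time_s: 5.45
tcp_pos: [0.495, -0.0235, 0.2687]
ee_rot: [[-0.974, 0.228, -0.001], [0.228, 0.974, 0.0], [0.001, -0.0, -1.0]]
wrist_force: [-0.3, 0.4, -1.2]
gripper_width: 0.275
time_s: 6.2
tcp_pos: [0.519, -0.134, 0.2692]
ee_rot: [[-0.975, 0.221, -0.0], [0.221, 0.975, 0.0], [0.0, 0.0, -1.0]]
wrist_force: [0.3, -0.5, -1.0]
gripper_width: 0.272
[ 0.519  -0.134   0.2692] [-9.752e-01  2.213e-01  4.000e-04] 6.2 0.2720017294554703
[320.5 207.1] [ 295  158   52   85 3181]
[345. 158.] [ 0.4892 -0.102   0.08  ]
[345. 242.] [ 0.5772 -0.1201  0.08  ]
[297. 242.] [ 0.5657 -0.1703  0.08  ]
[295. 158.] [ 0.4781 -0.1505  0.08  ]
[321.  282.8] [297 269  49  26 867]
[345. 292.] [ 0.6365 -0.1322  0.08  ]
[298. 293.] [ 0.6259 -0.1842  0.08  ]
[297. 270.] [ 0.5979 -0.1783  0.08  ]
[343. 269.] [ 0.608  -0.1286  0.08  ]
```

View pics/w2.png

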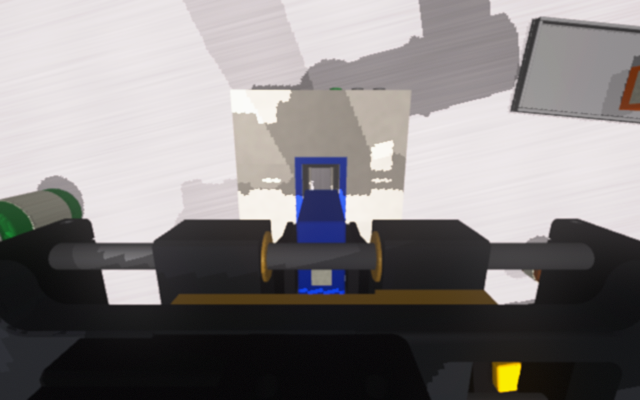

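Run:
```python
from h import *
im=cv2.imread("pics/w2.png");print(im[180:236,320].tolist()[::1])
m=camera_model("wrist");T=np.array(m["tool_from_camera"]);K=m["mtx"]
for r in range(186,232,2):
    d=T[:3,:3]@(np.linalg.inv(K)@[320,r,1]*[1,-1,-1]);p=T[:3,3]
    print(r,[(p+d*(z-p[2])/d[2])[0].round(4) for z in(.035,.105)])
```

```text
[[123, 120, 127], [123, 121, 127], [122, 120, 127], [122, 120, 126], [122, 120, 126], [121, 120, 125], [121, 119, 126], [122, 120, 126], [120, 115, 121], [110, 91, 92], [97, 59, 56], [92, 45, 40], [91, 43, 39], [90, 43, 38], [92, 45, 40], [92, 44, 40], [93, 43, 39], [92, 43, 39], [92, 43, 38], [92, 43, 39], [91, 43, 38], [92, 43, 38], [93, 44, 39], [93, 43, 39], [92, 43, 38], [92, 42, 37], [92, 42, 38], [91, 42, 37], [92, 42, 37], [93, 43, 38], [93, 43, 39], [92, 42, 38], [92, 42, 38], [91, 41, 37], [91, 41, 36], [91, 41, 36], [91, 41, 36], [92, 41, 36], [91, 41, 35], [91, 40, 35], [96, 40, 35], [109, 42, 34], [120, 44, 34], [126, 46, 35], [130, 47, 35], [130, 46, 35], [131, 48, 35], [131, 47, 35], [131, 47, 35], [130, 47, 34], [130, 46, 33], [130, 46, 34], [130, 45, 33], [131, 46, 34], [129, 45, 32], [130, 45, 32]]
186 [np.float64(0.0399), np.float64(0.0253)]
188 [np.float64(0.039), np.float64(0.0238)]
190 [np.float64(0.0381), np.float64(0.0224)]
192 [np.float64(0.0371), np.float64(0.0209)]
194 [np.float64(0.0361), np.float64(0.0194)]
196 [np.float64(0.0352), np.float64(0.0179)]
198 [np.float64(0.0342), np.float64(0.0164)]
200 [np.float64(0.0333), np.float64(0.0149)]
202 [np.float64(0.0323), np.float64(0.0134)]
204 [np.float64(0.0313), np.float64(0.0119)]
206 [np.float64(0.0303), np.float64(0.0104)]
208 [np.float64(0.0294), np.float64(0.0089)]
210 [np.float64(0.0284), np.float64(0.0074)]
212 [np.float64(0.0274), np.float64(0.0059)]
214 [np.float64(0.0264), np.float64(0.0043)]
216 [np.float64(0.0254), np.float64(0.0028)]
218 [np.float64(0.0244), np.float64(0.0012)]
220 [np.float64(0.0234), np.float64(-0.0003)]
222 [np.float64(0.0224), np.float64(-0.0019)]
224 [np.float64(0.0214), np.float64(-0.0034)]
226 [np.float64(0.0204), np.float64(-0.005)]
228 [np.float64(0.0194), np.float64(-0.0066)]
230 [np.float64(0.0183), np.float64(-0.0082)]
```

The frame's front edge gives a centre of (0.519,-0.1345), which agrees with the other views. The tank sits 1 mm off the tool centre and is upright. I'll lower it.

```bash
python3 -m inch '[{"hand":1,"slide":[-0.1,0,-2],"yaw":0},{"hand":1,"slide":[-0.1,0,-4],"yaw":0},{"hand":1,"slide":[-0.1,0,-5.5],"yaw":0},{"hand":1,"slide":[-0.1,0,-6.5],"yaw":0},{"hand":1,"slide":[-0.1,0,-7.3],"yaw":0},{"hand":1,"slide":[-0.1,0,-8],"yaw":0},{"hand":1,"slide":[-0.1,0,-8.6],"yaw":0},{"hand":1,"slide":[-0.1,0,-9.2],"yaw":0},{"hand":1,"slide":[-0.1,0,-9.2],"yaw":0}]'
python3 -m inch '[{"hand":1,"slide":[0,0,-0.5],"yaw":0},{"hand":1,"slide":[0,0,-1],"yaw":0},{"hand":1,"slide":[0,0,-1.4],"yaw":0},{"hand":1,"slide":[0,0,-1.4],"yaw":0},{"hand":1,"slide":[0,0,-1.4],"yaw":0}]'
```

```text
time_s: 7.38
tcp_pos: [0.5181, -0.1348, 0.1768]
ee_rot: [[-0.975, 0.222, -0.001], [0.222, 0.975, 0.0], [0.001, -0.0, -1.0]]
wrist_force: [-1.2, -0.1, -0.8]
gripper_width: 0.276
time_s: 8.0
tcp_pos: [0.5184, -0.1348, 0.1633]
ee_rot: [[-0.975, 0.222, 0.0], [0.222, 0.975, -0.0], [-0.0, -0.0, -1.0]]
wrist_force: [0.5, -0.6, -2.0]
gripper_width: 0.271
```

```bash
python3 -m inch '[{"hand":1,"slide":[0,0,-0.15],"yaw":0},{"hand":1,"slide":[0,0,-0.3],"yaw":0},{"hand":1,"slide":[0,0,-0.4],"yaw":0},{"hand":1,"slide":[0,0,-0.4],"yaw":0},{"hand":1,"slide":[0,0,-0.4],"yaw":0}]'
```

```text
time_s: 8.62
tcp_pos: [0.5183, -0.1347, 0.1594]
ee_rot: [[-0.975, 0.222, 0.0], [0.222, 0.975, -0.0], [-0.0, -0.0, -1.0]]
wrist_force: [-0.9, -0.0, 1.9]
gripper_width: 0.277
```

It is on the plate (upward force about 3 N). I'll release and rise.

```bash
python3 -m inch '[{"hand":0.5,"slide":[0,0,0],"yaw":0},{"hand":0.3,"slide":[0,0,0],"yaw":0},{"hand":0.3,"slide":[0,0,0],"yaw":0},{"hand":0.3,"slide":[0,0,0],"yaw":0},{"hand":0.3,"slide":[0,0,4],"yaw":0},{"hand":0.3,"slide":[0,0,9],"yaw":0},{"hand":0.3,"slide":[-2,0,14],"yaw":0},{"hand":0.3,"slide":[-6,0,17],"yaw":0},{"hand":0.3,"slide":[-10,0,17],"yaw":0},{"hand":0.3,"slide":[-10,0,17],"yaw":0}]'
python3 look.py w3
python3 - <<'E'
from h import *
a=[]
for n in("top","scene"):
    im=capture(n);cv2.imwrite(f"pics/{n}1.png",im);c=cam(n)
    for ce,st,l in blobs(mask(im,(0,190,100),(5,255,255)),20): print(n,ce,st)
    for ce,st,l in blobs(mask(im,(112,120,50),(130,255,255)),60): print(n,"b",ce,st,plane(c,ce,.1).round(3))
    a.append(cv2.resize(im[60:260,60:480] if n=="scene" else im[60:260,200:620],None,fx=1.8,fy=1.45))
w=cv2.imread("pics/w3.png")
cv2.imwrite("pics/v3.png",np.vstack(a))
E
```

```text
time_s: 9.88
tcp_pos: [0.416, -0.1348, 0.3301]
ee_rot: [[-0.975, 0.223, 0.002], [0.223, 0.975, 0.001], [-0.002, 0.001, -1.0]]
wrist_force: [-0.6, 0.3, 0.6]
gripper_width: 0.702
[ 0.416  -0.1348  0.3301] [-0.9749  0.2226 -0.0016] 9.875 0.7018257504482551
[339.1 234.3] [319 230  40  14 307]
[358. 242.] [ 0.5052 -0.1046  0.08  ]
[320. 243.] [ 0.4954 -0.1533  0.08  ]
[320. 231.] [ 0.4792 -0.1496  0.08  ]
[357. 230.] [ 0.4885 -0.1027  0.08  ]
[339.  279.2] [320 269  38  22 469]
[357. 270.] [ 0.5446 -0.1136  0.08  ]
[349. 290.] [ 0.5718 -0.1301  0.08  ]
[332. 290.] [ 0.5666 -0.1528  0.08  ]
[320. 280.] [ 0.548  -0.1654  0.08  ]
[320. 269.] [ 0.532  -0.1617  0.08  ]
top [423.5 107.5] [418 102  12  12 115]
scene [162.5 145.1] [156 140  15  11 108]
scene b [230.9 208.4] [213 189  41  38 518] [ 0.532 -0.131  0.1  ]
```

View pics/v3.png

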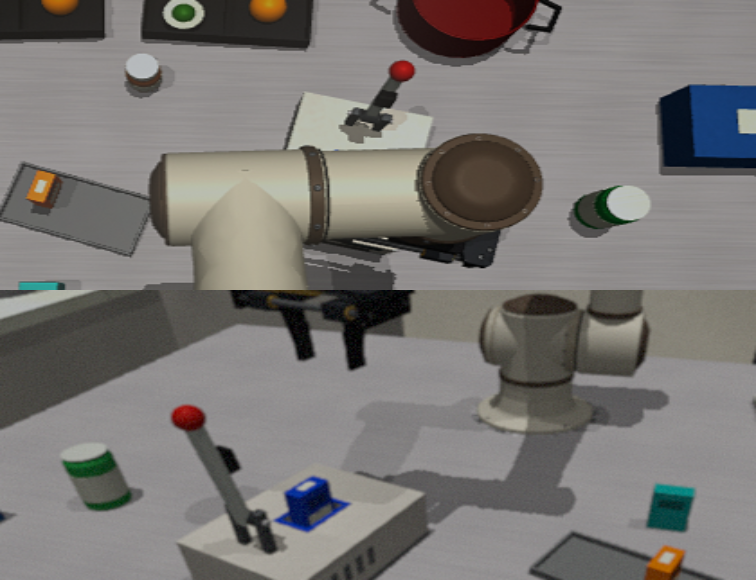

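View pics/w3.png

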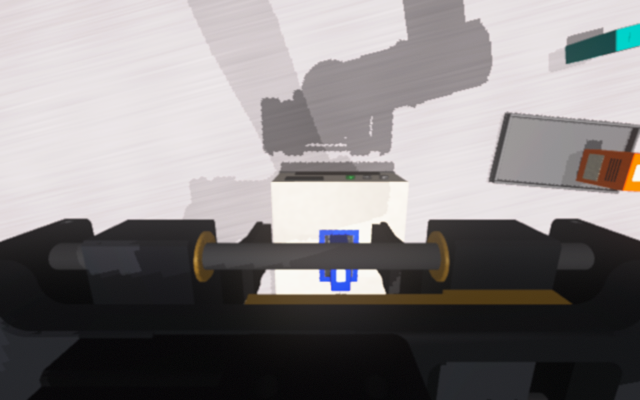

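The tank stands upright in the blue frame, and the clamp is still open with its ball at scene pixel (164,148). The triangulated ball (0.627,-0.159,0.277) lies 149.6 mm from the computed hinge, against 150.1 expected. I'll go over the ball.

```bash
python3 -m inch '[{"hand":0.3,"slide":[0,0,4],"yaw":0},{"hand":0.3,"slide":[4,-0.5,8],"yaw":0},{"hand":0.3,"slide":[9,-1,8],"yaw":0},{"hand":0.3,"slide":[14,-1.5,8],"yaw":0},{"hand":0.3,"slide":[18,-2,8],"yaw":0},{"hand":0.3,"slide":[20.9,-2.5,8],"yaw":0},{"hand":0.3,"slide":[20.9,-2.5,8],"yaw":0},{"hand":0.3,"slide":[20.9,-2.5,8],"yaw":0}]'
python3 look.py w4
python3 - <<'E'
from h import *
s=sense();im=cv2.imread("pics/w4.png");c=cam("wrist",s)
print("expected ball px",proj(c,[.6266,-.1591,.2774]))
for ce,st,l in blobs(mask(im,(0,170,60),(6,255,255)),20): print(ce,st,plane(c,ce,.2774).round(4))
E
```

```text
time_s: 11.02
tcp_pos: [0.6277, -0.1597, 0.4081]
ee_rot: [[-0.975, 0.222, -0.002], [0.222, 0.975, -0.0], [0.002, -0.0, -1.0]]
wrist_force: [-0.5, 0.6, 0.4]
gripper_width: 0.704
[ 0.6277 -0.1597  0.4081] [-0.975   0.2223  0.0019] 11.025 0.7036045455800426
[321.7  91.7] [ 304   65   36   56 1282]
[338. 120.] [ 0.559  -0.1183  0.08  ]
[304. 119.] [ 0.5468 -0.1656  0.08  ]
[304.  66.] [ 0.4784 -0.149   0.08  ]
[339.  66.] [ 0.4892 -0.102   0.08  ]
expected ball px [320.88542796 208.5885403 ]
[317.4 213.9] [307 209  23   9 103] [ 0.6304 -0.163   0.2774]
[283.6 282.7] [ 257  270   57   24 1114] [ 0.686  -0.2066  0.2774]
```

The ball is where expected (the visible part is at (317,214), with the rest hidden). Descend and pinch.

```bash
python3 -m inch '[{"hand":0.3,"slide":[0,0,-3],"yaw":0},{"hand":0.3,"slide":[0,0,-6],"yaw":0},{"hand":0.3,"slide":[0,0,-8],"yaw":0},{"hand":0.3,"slide":[0,0,-8],"yaw":0},{"hand":1,"slide":[0,0,-8],"yaw":0},{"hand":1,"slide":[0,0,-8],"yaw":0},{"hand":1,"slide":[0,0,-8],"yaw":0},{"hand":1,"slide":[0,0,-8],"yaw":0},{"hand":1,"slide":[0,0,-8],"yaw":0},{"hand":1,"slide":[0,0,-8],"yaw":0}]'
python3 - <<'E'
import numpy as np
from station import *
s=sense();print(s["tcp_pos"],s["joints"])
u=np.array([.975,-.2224]);C=np.array([.519,-.1345])
f0=99.7
P=lambda f:np.array([*(C+u*(.085-.1501*np.cos(np.radians(f)))),.13+.1501*np.sin(np.radians(f))])
for f in[*np.arange(94,3,-5),1.9]: print(f,((P(f)-P(f0))*100).round(1))
E
```

```text
time_s: 12.32
tcp_pos: [0.6275, -0.1594, 0.3295]
ee_rot: [[-0.975, 0.222, 0.001], [0.222, 0.975, 0.0], [-0.001, 0.001, -1.0]]
wrist_force: [0.3, 3.1, 1.9]
gripper_width: 0.306
[ 0.62746053 -0.15938325  0.32954079] [ 2.94613649e-02  2.30471456e+01  7.36042705e+00 -2.36610673e-02
 -7.42758479e+01 -1.02851187e+02]
94 [-1.4  0.3  0.2]
89 [-2.7  0.6  0.2]
84 [-4.   0.9  0.1]
79 [-5.3  1.2 -0.1]
74 [-6.5  1.5 -0.4]
69 [-7.7  1.8 -0.8]
64 [-8.9  2.  -1.3]
59 [-10.    2.3  -1.9]
54 [-11.1   2.5  -2.7]
49 [-12.1   2.8  -3.5]
44 [-13.    3.   -4.4]
39 [-13.8   3.2  -5.3]
34 [-14.6   3.3  -6.4]
29 [-15.3   3.5  -7.5]
24 [-15.8   3.6  -8.7]
19 [-16.3   3.7  -9.9]
14 [-16.7   3.8 -11.2]
9 [-16.9   3.9 -12.4]
4 [-17.1   3.9 -13.7]
1.9 [-17.1   3.9 -14.3]
```

```bash
python3 -m inch '[{"hand":1,"slide":[-1.4,0.3,0.2],"yaw":0},{"hand":1,"slide":[-2.7,0.6,0.2],"yaw":0},{"hand":1,"slide":[-4,0.9,0.1],"yaw":0},{"hand":1,"slide":[-5.3,1.2,-0.1],"yaw":0},{"hand":1,"slide":[-6.5,1.5,-0.4],"yaw":0},{"hand":1,"slide":[-7.7,1.8,-0.8],"yaw":0},{"hand":1,"slide":[-8.9,2,-1.3],"yaw":0},{"hand":1,"slide":[-10,2.3,-1.9],"yaw":0},{"hand":1,"slide":[-10,2.3,-1.9],"yaw":0}]'
python3 - <<'E'
from h import *
im=capture("scene");cv2.imwrite("pics/s2.png",im);c=cam("scene")
print(sense()["tcp_pos"],"exp",proj(c,sense()["tcp_pos"]-[0,0,.051]))
for ce,st,l in blobs(mask(im,(0,190,80),(5,255,255)),20): print(ce,st)
E
```

```text
time_s: 13.45
tcp_pos: [0.5252, -0.1362, 0.3089]
ee_rot: [[-0.975, 0.223, -0.005], [0.223, 0.975, 0.002], [0.005, 0.0, -1.0]]
wrist_force: [0.5, 5.1, -2.1]
gripper_width: 0.301
[ 0.52528665 -0.13617616  0.30889484] exp [215.006795  133.2607091]
[211.1 132.2] [208 128   7   9  41]
[ 48.9 330.4] [   5  286   91   78 1446]
```

The ball follows the gripper (seen at (211,132), expected (215,133)). Continue.

```bash
python3 -m inch '[{"hand":1,"slide":[-1.1,0.3,-0.8],"yaw":0},{"hand":1,"slide":[-2.1,0.6,-1.6],"yaw":0},{"hand":1,"slide":[-3,0.8,-2.5],"yaw":0},{"hand":1,"slide":[-3.8,1,-3.4],"yaw":0},{"hand":1,"slide":[-4.6,1.1,-4.5],"yaw":0},{"hand":1,"slide":[-5.3,1.3,-5.6],"yaw":0},{"hand":1,"slide":[-5.8,1.4,-6.8],"yaw":0},{"hand":1,"slide":[-6.3,1.5,-8],"yaw":0},{"hand":1,"slide":[-6.3,1.5,-8],"yaw":0}]'
python3 -m inch '[{"hand":1,"slide":[-0.2,0.05,-0.7],"yaw":0},{"hand":1,"slide":[-0.4,0.1,-1.3],"yaw":0},{"hand":1,"slide":[-0.5,0.15,-1.9],"yaw":0},{"hand":1,"slide":[-0.6,0.2,-2.5],"yaw":0},{"hand":1,"slide":[-0.7,0.2,-3.1],"yaw":0},{"hand":1,"slide":[-0.8,0.2,-3.8],"yaw":0},{"hand":1,"slide":[-0.8,0.2,-4.1],"yaw":0},{"hand":1,"slide":[-0.8,0.2,-4.1],"yaw":0}]'
```

```text
time_s: 14.62
tcp_pos: [0.4631, -0.1217, 0.2284]
ee_rot: [[-0.975, 0.223, -0.004], [0.223, 0.975, 0.0], [0.004, -0.001, -1.0]]
wrist_force: [-0.8, -3.1, -2.5]
gripper_width: 0.305
time_s: 15.62
tcp_pos: [0.4559, -0.12, 0.1887]
ee_rot: [[-0.975, 0.222, -0.001], [0.222, 0.975, -0.0], [0.001, -0.001, -1.0]]
wrist_force: [-1.5, -4.9, 0.1]
gripper_width: 0.301
```

```bash
python3 -m inch '[{"hand":1,"slide":[0,-0.1,-0.2],"yaw":0},{"hand":1,"slide":[0,-0.1,-0.4],"yaw":0},{"hand":1,"slide":[0,-0.1,-0.4],"yaw":0},{"hand":1,"slide":[0,-0.1,-0.4],"yaw":0}]'
python3 -m inch '[{"hand":1,"slide":[0,0,-0.2],"yaw":0},{"hand":1,"slide":[0,0,-0.4],"yaw":0},{"hand":1,"slide":[0,0,-0.4],"yaw":0},{"hand":1,"slide":[0,0,-0.4],"yaw":0}]'
```

```text
time_s: 16.12
tcp_pos: [0.4558, -0.1203, 0.1848]
ee_rot: [[-0.975, 0.223, -0.001], [0.223, 0.975, 0.001], [0.001, 0.001, -1.0]]
wrist_force: [-4.3, 2.2, 2.1]
gripper_width: 0.305
time_s: 16.62
tcp_pos: [0.4561, -0.1203, 0.1836]
ee_rot: [[-0.975, 0.221, 0.0], [0.221, 0.975, -0.0], [-0.0, -0.0, -1.0]]
wrist_force: [-10.8, 6.9, 20.0]
gripper_width: 0.298
```

Pressing 20 N with no further travel means it is at the stop. I'll ease off, open and rise.

```bash
python3 -m inch '[{"hand":1,"slide":[0,0,0.2],"yaw":0},{"hand":0.3,"slide":[0,0,0.2],"yaw":0},{"hand":0.3,"slide":[0,0,0.2],"yaw":0},{"hand":0.3,"slide":[0,0,0.2],"yaw":0},{"hand":0.3,"slide":[0,0,0.2],"yaw":0},{"hand":0.3,"slide":[0,0,3],"yaw":0},{"hand":0.3,"slide":[0,0,7],"yaw":0},{"hand":0.3,"slide":[-2,3,11],"yaw":0},{"hand":0.3,"slide":[-4,8,14],"yaw":0},{"hand":0.3,"slide":[-6,13,15],"yaw":0}]'
python3 -m inch '[{"hand":0.3,"slide":[-1,5,0],"yaw":0},{"hand":0.3,"slide":[-2,10,0],"yaw":0},{"hand":0.3,"slide":[-3,15,0],"yaw":0},{"hand":0.3,"slide":[-3,15,0],"yaw":0},{"hand":0.3,"slide":[-3,15,0],"yaw":0}]'
python3 - <<'E'
from h import *
R={}
for n in("top","scene"):
    im=capture(n);cv2.imwrite(f"pics/{n}3.png",im);c=cam(n)
    print(n,"expected closed ball",proj(c,[.519-.065*.975,-.1345+.065*.2224,.135]), "3deg up",proj(c,[.519-.0645*.975,-.1345+.0645*.2224,.143]))
    for ce,st,l in blobs(mask(im,(0,170,60),(6,255,255)),20): print(n,ce,st)
    R[n]=im
a=cv2.resize(R["scene"][150:320,120:480],(760,359));b=cv2.resize(R["top"][90:260,180:480],(420,238))
v=np.zeros((600,760,3),np.uint8);v[:359]=a;v[361:599,:420]=b;cv2.imwrite("pics/v4.png",v)
E
```

```text
time_s: 17.88
tcp_pos: [0.3964, 0.0104, 0.3334]
ee_rot: [[-0.975, 0.224, 0.005], [0.224, 0.975, 0.002], [-0.004, 0.003, -1.0]]
wrist_force: [0.9, 0.6, -0.2]
gripper_width: 0.7
time_s: 18.5
tcp_pos: [0.3662, 0.1591, 0.3311]
ee_rot: [[-0.975, 0.222, -0.0], [0.222, 0.975, -0.0], [0.0, -0.0, -1.0]]
wrist_force: [0.4, 0.3, 0.4]
gripper_width: 0.699
top expected closed ball [390.79773741 204.70410966] 3deg up [391.46211458 203.98851123]
top [458.4  63.5] [ 429   20   70   68 2050]
top [436.8  33.6] [429  23  21  25  29]
top [390.9 205.3] [385 200  12  12 112]
scene expected closed ball [250.77004762 174.52794692] 3deg up [250.09774927 171.31602344]
scene [251.2 174. ] [246 170  10  11  62]
scene [ 49.2 330.1] [   0  284   97   81 1614]
```

View pics/v4.png

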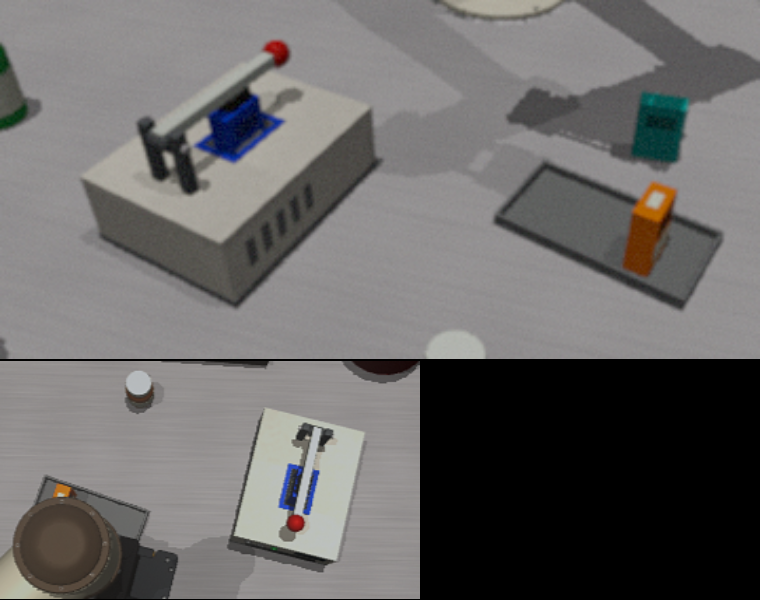

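The clamp is down: the ball is at scene (251,174), where the closed position is predicted (174.5, against 171.3 for 3° open). The tank is under the pad and the orange tank is untouched.

```bash
python3 -c "
from station import *
s=sense();print(s['wrist_force'],s['joint_velocities'].round(2));print(finish_job())"
```

```text
[-0.32022033  0.02073112  0.78883478] [-0.6  -0.11  0.01  0.03  0.   -0.11]
the job is handed in; nothing more can be done
None
```

The job is done and handed in at about 18.6 s of the 69 s allowed; no verdict was reported. I lowered the blue tank into the cradle until the plate pushed back with about 3 N and let go. Then I swung the clamp by its ball to the stop (20 N, no further travel) and let go.

- **Clamp:** in the last pictures the ball is within 1 pixel of its predicted closed position in both the scene and top views, an estimated 0.5° off (2.6° allowed).
- **Blue tank:** it sits under the pad in the blue frame. I judged its final height and tilt from the clamp angle and the pictures and did not measure them directly.
- **Orange tank:** it was still standing in place in the pictures, though I did not measure its position.
- **Robot:** it was clear of everything, with wrist force near zero.
- **Disagreements:** no check failed. The wrist camera placed the partly hidden ball about 5 mm from the other two views, but the pinch held.

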